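Unlock and roll up the burr cabinet

TASK

Find the hidden spot where the burr cabinet's lock lets go, by turning the key that is in it back and forth until the slatted shutter springs up a little. Then roll the shutter up until it is fully open and stays there by itself, and let go, leaving everything loose on the bench and on the cabinet's ledge where it is.

Things in the scene. Friction and masses are not known exactly. Their poses are not given: they have to be found in the camera images.
- cabinet: bench-top roll-top cabinet, fixed, front (own -x) to the robot; x -290 to 165, y +-180 mm. Origin on the bench under the middle of the shutter's track axis, which runs along own y, 60 mm up. Ledge in front of the shutter (x -290 to -155) 30 mm high. D-shaped side cheeks, radius 163 mm, at y +-174, 12 mm thick; clear rear cover behind the top. All angles of shutter and tabs are about that axis.
- lamp (a point): middle of the LED lamp bar fixed to the cabinet over the opening, along its y, 352 mm long, 30 mm deep, 18 mm high, at x 0, z 302 mm in the cabinet frame, on two posts at the cheeks. A tool held upright on a raised tab would strike it; one leaning back towards the robot by 25 to 45 deg clears it.
- lock_face (a point): centre of the lock pedestal's sloped face (52 x 70 mm, 25 deg, facing up and to the robot), at x -215, y 0, z 75 mm in the cabinet frame; the pedestal stands on the middle of the ledge. Axes are the cabinet's.
- shutter (a joint): slatted shutter's angle, rad: 0 shut, grows as it rolls up and back, stop at 1.1 fully open. All slats (radius 150, 330 mm wide) turn as one. Locked it moves under 0.04. At the key's hidden position a spring pops it to about 0.1 in 0.2 s, then it is free wherever the key is. About 0.6 kg, about 5 N at a tab; let go below about 0.65 it rolls down onto the spring; near the stop it stays by itself.
- tab_left (a point): in the left pull tab (cabinet y +90 mm): flat fin on the second slat, 12 mm thick (y), 26 mm along the arc, sticking out from radius 152 to 192 mm. This point: radius 174 mm, 13 deg above the horizontal of the track axis when shut; turns with the shutter. Grip it across the 12 mm (along y), tool leaning back to the robot 25 to 40 deg; it may pivot between the fingers.
- tab_right (a point): the same on the right pull tab, at cabinet y = -90 mm; pulling at either tab is enough
- key (a joint): key angle, rad, counter-clockwise positive seen looking at its head; stops at +-0.9; starts within 0.08 of 0; stays where left; light (0.06 N m). The release position is hidden and differs each time: a spot between 0.45 and 0.8 to one side or the other (rarely both), about +-0.1 wide, not visible; turn through it at no more than about 0.5 rad/s.
- key_grip (a point): middle of the key's black head, 30 mm wide (own x), 10 mm thick (own y), 27 mm tall (own z, 15 to 42 mm off the sloped face; this point is 28 mm off it). Own z is the key's axis, square to the face, leaning 25 deg from vertical to the robot; at key angle 0 own y is the cabinet's y. Grip across the thickness with the tool along the key's axis.
- bottle: white bottle 42 mm across, 150 mm tall, standing on the ledge in front of one of the two tabs, which it blocks; origin at the centre of its foot. Bystander.
- tin: low steel tin 44 mm across, 24 mm tall, on the ledge in front of the other tab, lower than the tab; origin at the centre of its foot. Bystander.
- manifold: cast aluminium intake manifold, about 200 x 180 x 180 mm, fixed, beside the cabinet; origin under its middle. Bystander.
- controller: speed controller box 110 x 75 x 45 mm with a dial on top (63 mm in all); origin under its middle. Bystander.
- grinder: die grinder lying along its x, about 190 mm long, 44 mm thick; origin under its middle. Bystander.
- wood_block: wooden block 45 x 190 x 35 mm (x, y, z); origin under its middle. Bystander.
- marker: red marker pen lying across the front edge of the ledge, along its own x, 130 mm long, 15 mm thick; origin underneath. Bystander.

How it is judged:
On the way, in this order (a step that is already met when the one before it is completed fails the run):
1. the lock lets go and the shutter springs up (value of joint shutter above 0.07 rad), for 0.1 s.
2. the shutter is rolled fully up (value of joint shutter above 1 rad), for 0.2 s.
At the end, for the whole second after the job is handed in: The shutter stands open by itself at 1.0 rad or more (the stop is at 1.1), at rest; bottle, tin, controller, grinder, wood block and marker are within 30 mm of where they started and the bottle is upright (value of joint shutter above 1 rad and velocity of joint shutter between -0.05 and 0.05 rad/s and distance of each of bottle, tin, controller, grinder, wood_block, marker from where it was at the start of the episode below 0.03 m and angle between bottle's own z axis and vertical below 0.6 rad); the robot touches nothing.
It fails at once if the bottle or the tin on the ledge pushed more than 30 mm from its place (distance of any of bottle, tin from where it was at the start of the episode above 0.03 m).
It fails at once if controller, grinder, wood block or marker pushed more than 30 mm from its place (distance of any of controller, grinder, wood_block, marker from where it was at the start of the episode above 0.03 m).
It fails at once if the bottle tipped over (angle between bottle's own z axis and vertical above 0.6 rad).
It also fails if it takes over 54 s, if anything falls off the work surface, if the arm or the gripper's body presses on something with over 40 N, if the wrist force passes 120 N, or if a joint passes its speed limit or range.

ROBOT

A 7-joint arm with a two-finger parallel gripper is mounted at the origin on the work surface. World frame = base frame: x ahead of the robot, y to its left, z up, the work surface at z = 0. Lengths are in m, angles in rad, forces in N, time in s.
With the tool pointing down it reaches from about 0.425 to 0.8 m from the base axis. Payload 8.3 kg.
Tool frame: the origin (TCP) lies at the very end of the fingers, on their centre line; the grasp point (between the pads) lies 19 mm behind it (pinch_z is the distance from the TCP to the grasp point, in m); z points along the fingers, y is the line along which they close (so a half turn about z gives the same grasp; the last joint's range is limited). The gripper opens to 85 mm and grips with 20 to 120 N. Pads are 22 mm wide; open, the fingers measure 114 mm over their backs; the gripper's body (76 mm by 85 mm) begins 54 mm behind the grasp point. The pads swing forward as they close: fully open they stand 13 mm farther back than shut.
Start: joints at [-1.393, 0.383, 0.016, 1.37, -0.006, 1.388, -0.046], TCP at [0.149, 0.607, 0.231] pointing down, gripper open.
Joint ranges: [-2.95, 2.95], [-0.25, 2.06], [-1.52, 1.56], [0.18, 2.33], [-1.44, 4.58], [0.02, 2.06], [-3.01, 3.01]. Speed limits (rad/s): [2.39, 2.39, 3.01, 3.01, 3.14, 3.14, 3.14].

INTERFACE

Orientations are given as a 3x3 rotation matrix whose columns are the frame's x, y, z axes.
In Python, from plant import * gives the robot as it stands.
- The arm moves only by the shell command python3 -m jog 'ROWS' [OPENING] [FORCE]. ROWS is JSON, a list that holds one entry, the list of rows, each a list of 4 numbers: the shift along the tool's x, y, z each as a share of 200 mm, from -1 to 1, then the turn about the tool's z as a share of 90 degrees, from -1 to 1. In form: [[[x, y, z, spin], ...]]. A call has 1 to 8 rows; each row is the pose to reach, as a shift and turn from the pose commanded when the call began, along the tool's axes at that moment; what a row does not reach only later rows make up. A row lasts 1/10 s, in which the tool goes at most 50 mm and 8.59 degrees, less where a joint would pass 70% of its speed; a pose out of reach is approached as far as the arm can. A call with a number of a shift or a turn outside -1 to 1 is refused whole. A call with a gripper value outside its range is refused whole. OPENING is the closure, from 0 (fully open) to 1 (shut), set as the call begins (- or left out, the last holds). The fingers move at their own pace and stop on an object; FORCE is the grip in N (left out, the last holds). Time passes only in rows, so rows that repeat a pose let the fingers close. It gives the time, the measured TCP pose, the force, the opening and the grip force at its end, in the units of the state.
- observe(): the state, without advancing time (a new reading comes with each control period).
- capture(name): name is "scene" or "top" or "wrist"; returns a dict with "frame" (480x640x3 uint8, red, green, blue), "z_map" (480x640 float32, m along the optical axis (not along the pixel's ray), 0 where there is no reading), "camera_matrix" (3x3 intrinsics, pixels), "rvec" (rotation vector, rad) and "tvec" (3), from world to camera coordinates, as OpenCV has them; the wrist camera has in their place "hand_eye" (4x4, takes a point from camera to tool coordinates, whose origin is the TCP and whose axes are the flange's). Camera axes: x right, y down, z forward; pixel columns grow to the right and rows downward; lengths in m; the calibration is good to about 2 mm. A picture is of the moment at which its call begins: read the wrist's pose just before it.
- close_job(): hands the job in; it is judged then, once.
The state is a dict: "clock": time; "joint_positions": joint angles; "joint_velocities": joint speeds; "joint_torque": joint torques, N m; "position": TCP position; "tcp_rot": TCP orientation; "ft_force": force on the tool from outside, world axes, zero at the start; "moment": the same for the moment, N m; "width": opening from 0.0 (shut) to 1.0 (fully open); "grip_force": force on a finger pad.
Only numpy, scipy, OpenCV 4.12 (cv2) and the standard library are available. Lean on these libraries where they do the work, as an engineer would, in place of code of your own. Each camera call takes 0.05 s, during which the arm holds its last target. There are 200 camera calls.

## Working session

There is one attempt and no reset: what is moved stays moved. The work goes in short steps, Python scripts to look and compute and a shell command to move; the robot and the scene stay as the last step left them, time stands still between calls to the robot, and variables do not carry over. Pictures are saved under pics/ and viewed, at most 10 in all, crops included, and the job is handed in when it is done.

```bash
ls; mkdir -p pics
python3 - <<'E'
from plant import *
import cv2,numpy as np
s=observe();print(s['clock'],s['position'],s['tcp_rot'])
for n in("scene","top"):
    c=capture(n);np.savez(n+'.npz',**c);cv2.imwrite(f'pics/{n}0.png',c['frame'][:,:,::-1])
    print(n,c['camera_matrix'],c['rvec'],c['tvec'])
E
```

```text
pics
0.0 [0.14886902 0.60648465 0.23025747] [[-9.71175328e-01  2.38365877e-01 -4.35905837e-04]
 [ 2.38366273e-01  9.71173411e-01 -1.93005178e-03]
 [-3.67183266e-05 -1.97832392e-03 -9.99998042e-01]]
scene [[583.131495     0.         323.08472379]
 [  0.         583.131495   232.14218968]
 [  0.           0.           1.        ]] [ 0.67323455  2.64912555 -1.11710772] [ 0.41066591 -0.04629858  1.76223427]
top [[482.02320618   0.         322.90891206]
 [  0.         482.02320618 239.81737396]
 [  0.           0.           1.        ]] [ 2.15151658 -2.03038522  0.23971454] [0.0091822  0.53819624 1.30587923]
```

View pics/scene0.png

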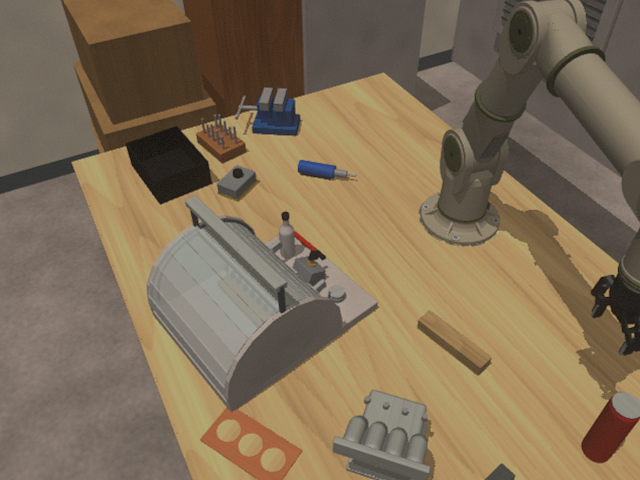

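View pics/top0.png

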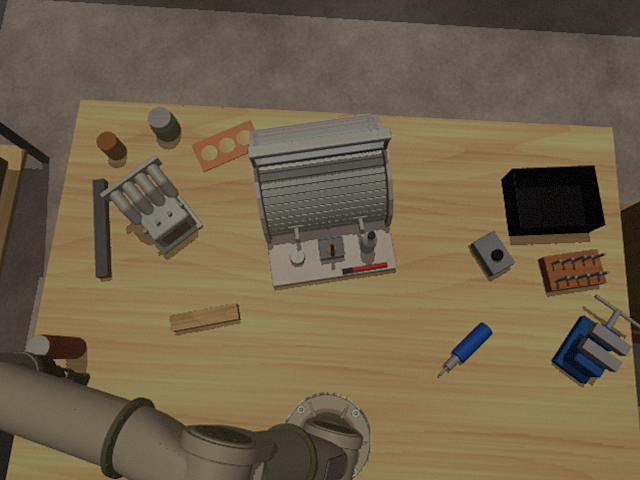

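The top view shows the ledge front corners at about (273,286) and (396,271), the tin at (297,258) on the left, the key at (331,248) and the bottle at (370,240) on the right. So I'll use the left tab, at about (297,235).

```bash
cat > h.py <<'E'
import numpy as np,cv2
def pts(c):
    K=c['camera_matrix'];z=c['z_map'];v,u=np.mgrid[:480,:640]
    P=np.stack([(u-K[0,2])/K[0,0]*z,(v-K[1,2])/K[1,1]*z,z],-1)
    if 'rvec' in c:
        R=cv2.Rodrigues(c['rvec'])[0];return (P-c['tvec'].ravel())@R
    return P
E
python3 - <<'E'
from h import *
c=dict(np.load('top.npz'));P=pts(c)
m=((P[...,2]>.022)&(P[...,2]<.04)&(c['z_map']>0)).astype(np.uint8)
n,l,st,ce=cv2.connectedComponentsWithStats(m)
i=max(range(1,n),key=lambda i:st[i,4] if 250<ce[i][0]<400 and 200<ce[i][1]<290 else 0)
q=P[l==i];print(st[i],np.median(q[:,2]))
r=cv2.minAreaRect(q[:,:2].astype(np.float32)*1000);print(r,cv2.boxPoints(r))
for u,v in[(297,235),(297,258),(331,248),(334,243),(370,236),(361,222),(273,284),(395,270),(296,230)]:print(u,v,P[v,u].round(4))
im=c['frame'][205:295,255:405,::-1];cv2.imwrite('pics/topcrop.png',cv2.resize(im,None,fx=5,fy=5,interpolation=cv2.INTER_CUBIC))
E
```

```text
[ 267  220  130   67 4834] 0.03002953640265458
((511.0585632324219, 15.85357666015625), (148.90859985351562, 360.1116943359375), 11.95136547088623) [[ 400.93195  176.5884 ]
 [ 475.5044  -175.71742]
 [ 621.1852  -144.88124]
 [ 546.61273  207.42458]]
297 235 [0.5333 0.111  0.1175]
297 258 [0.4821 0.1109 0.0533]
331 248 [0.5022 0.0162 0.1181]
334 243 [0.5258 0.0085 0.0788]
370 236 [ 0.5248 -0.0827  0.1848]
361 222 [ 0.5817 -0.0626  0.1127]
273 284 [0.4074 0.1755 0.0298]
395 270 [ 0.4732 -0.1749  0.0013]
296 230 [0.5502 0.1156 0.1061]
```

View pics/topcrop.png

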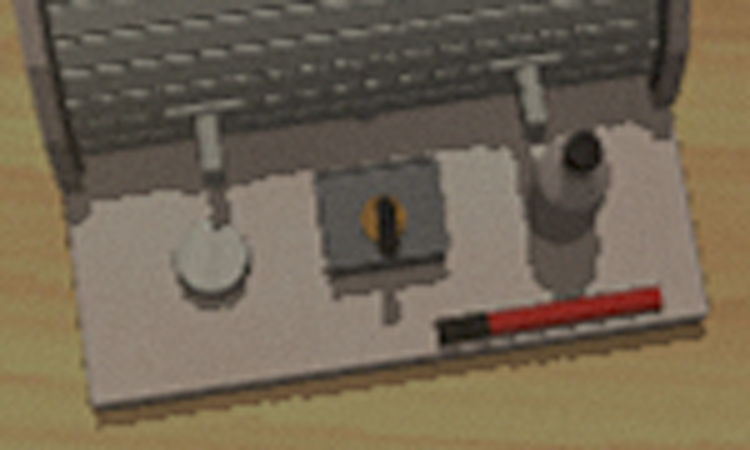

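```bash
cat >> h.py <<'E'
R0=np.array([[.9783,-.2071],[.2071,.9783]]);O=np.array([.7218,.0604])
def cab(p): return np.r_[R0.T@(np.array(p)[:2]-O),p[2]]
def world(p): return np.r_[R0@np.array(p)[:2]+O,p[2]]
def need(s,tcab):
    """shift in tool axes (share of 200mm) to bring TCP to tcab; spin (share of 90 deg) to put tool y along cabinet y"""
    R=np.array(s['tcp_rot']);d=world(tcab)-s['position'];a=R.T@np.r_[R0[:,1],0]
    sp=np.degrees(np.arctan2(-a[0],a[1]))
    print('t',s['clock'],'cab',cab(s['position']).round(4),'w',np.round(s['position'],3),'F',np.round(s['ft_force'],1),'width',round(s['width'],3),'grip',s['grip_force'],'q',np.round(s['joint_positions'],2))
    print('need',(R.T@d/.2).round(3),'spin',round(sp/90,3))
E
python3 -m jog '[[[-0.25,-0.16,-0.1,-0.08],[-1,-0.62,-0.1,-0.286],[-1,-0.62,-0.1,-0.286],[-1,-0.62,-0.1,-0.286],[-1,-0.62,-0.1,-0.286],[-1,-0.62,-0.1,-0.286]]]'
python3 -c "
from h import *
from plant import *
need(observe(),[-.227,0,.22])"
```

```text
clock: 0.7
position: [0.3197, 0.4334, 0.2515]
tcp_rot: [[-0.981, -0.196, 0.002], [-0.196, 0.981, -0.002], [-0.002, -0.002, -1.0]]
ft_force: [0.2, 0.2, 0.2]
width: 1.002
grip_force: 0.0
t 0.7 cab [-0.3162  0.4482  0.2515] w [0.32  0.433 0.252] F [0.2 0.2 0.2] width 1.002 grip 0.0 q [-1.06  0.19  0.08  1.58 -0.01  1.38  0.78]
need [-0.47  -2.235  0.163] spin -0.007
```

```bash
python3 -m jog '[[[-0.1,-0.22,0,0],[-0.25,-0.5,0,0],[-0.4,-0.75,0,0],[-0.45,-1,0,0],[-0.45,-1,0,0],[-0.45,-1,0,0]]]' 0.5 >/dev/null
python3 -m jog '[[[0,-0.25,0,0],[0,-0.5,0,0],[0,-0.75,0,0],[0,-1,0,0],[0,-1,0,0],[0,-1,0,0]]]' 
python3 -c "
from h import *
from plant import *
s=observe();need(s,[-.228,0,.16])
c=capture('wrist');np.savez('w.npz',**c);cv2.imwrite('pics/w0.png',c['frame'][:,:,::-1]);print(c['hand_eye'].round(4))"
```

```text
clock: 1.9
position: [0.4844, 0.0662, 0.2511]
tcp_rot: [[-0.979, -0.205, -0.0], [-0.205, 0.979, 0.0], [0.0, 0.0, -1.0]]
ft_force: [-0.5, 1.3, -0.5]
width: 0.499
grip_force: 0.0
t 1.9 cab [-0.231   0.0549  0.2511] w [0.484 0.066 0.251] F [-0.5  1.3 -0.5] width 0.499 grip 0.0 q [-0.58  0.07  0.4   1.71 -0.03  1.36  1.61]
need [-0.016 -0.274  0.456] spin -0.001
[[-9.000e-04 -9.612e-01 -2.759e-01  6.990e-02]
 [ 1.000e+00 -1.000e-03  2.000e-04  9.000e-04]
 [-4.000e-04 -2.759e-01  9.612e-01 -1.437e-01]
 [ 0.000e+00  0.000e+00  0.000e+00  1.000e+00]]
```

View pics/w0.png

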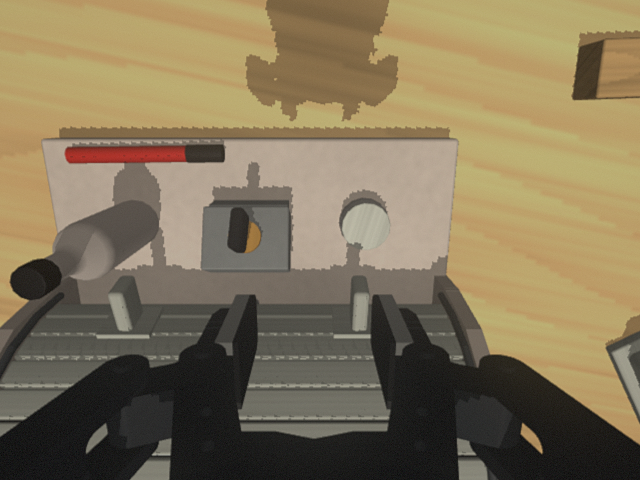

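The wrist view shows the key head at (238,230), the tin at (365,225), the left tab at (360,303) and the right tab at (122,303) with the bottle in front of it.

```bash
cat > w.py <<'E'
from h import *
c=dict(np.load('w.npz'));P=pts(c)
p=np.array([0.4844,0.0662,0.2511]);R=np.array([[-.979,-.205,0],[-.205,.979,0],[0,0,-1]])
H=c['hand_eye'];W=(P@H[:3,:3].T+H[:3,3])@R.T+p
C=np.dstack([(W[...,:2]-O)@R0,W[...,2]])
f=c['frame'].astype(int);dark=(f.sum(2)<110)&(c['z_map']>0)
m=np.zeros(dark.shape,bool);m[200:260,220:255]=dark[200:260,220:255]
m&=C[...,2]>.085
q=C[m];print(len(q),q.mean(0).round(4),q.min(0).round(4),q.max(0).round(4))
t=q[q[:,2]>.10];print(t.mean(0).round(4));v=np.linalg.svd(t[:,:2]-t[:,:2].mean(0))[2][0];print('major',v)
m=np.zeros_like(dark);m[275:332,345:372]=1
m&=(C[...,2]>.085)&(C[...,0]<-.156)
q=C[m];print('tab',len(q),q.mean(0).round(4),q.min(0).round(4),q.max(0).round(4))
for u,v in[(238,212),(238,230),(238,245),(360,285),(360,300),(360,320),(365,225)]:print(u,v,C[v,u].round(4))
E
python3 w.py
```

```text
3 [-0.2144  0.0047  0.1019] [-0.2167  0.0044  0.101 ] [-0.2121  0.005   0.1036]
[-0.2144  0.0047  0.1019]
major [ 0.99265621 -0.12096958]
tab 848 [-0.1771  0.0886  0.1169] [-0.301   0.0559  0.0918] [-0.1561  0.0963  0.3948]
238 212 [-0.2404  0.0026  0.1097]
238 230 [-0.2285  0.0027  0.1143]
238 245 [-0.301   0.0559  0.3948]
360 285 [-0.1846  0.09    0.1086]
360 300 [-0.1758  0.0895  0.1161]
360 320 [-0.1569  0.0906  0.1105]
365 225 [-0.2172  0.0992  0.0549]
```

```bash
python3 -m jog '[[[-0.01,-0.15,0.1,0],[-0.01,-0.27,0.25,0],[-0.01,-0.27,0.45,0],[-0.01,-0.27,0.6,0],[-0.01,-0.27,0.77,0],[-0.01,-0.27,0.77,0],[-0.01,-0.27,0.77,0]]]' 0.6 20 >/dev/null
python3 -m jog '[[[0,0,0,0],[0,0,0,0],[0,0,0,0],[0,0,0,0]]]' 0.84 20
python3 -c "
from h import *
from plant import *
s=observe();need(s,[-.229,.001,.096]);print(s['moment'])
c=capture('wrist');cv2.imwrite('pics/w1.png',c['frame'][:,:,::-1])"
```

```text
clock: 3.05
position: [0.4983, 0.0137, 0.0982]
tcp_rot: [[-0.978, -0.207, 0.002], [-0.207, 0.978, 0.0], [-0.002, 0.0, -1.0]]
ft_force: [-0.1, -0.6, -0.1]
width: 0.161
grip_force: 0.4
t 3.05 cab [-0.2283  0.0007  0.0982] w [0.498 0.014 0.098] F [-0.1 -0.6 -0.1] width 0.161 grip 0.44946184381842613 q [-0.48  0.24  0.45  1.9  -0.12  1.03  1.79]
need [0.003 0.002 0.011] spin -0.0
[-0.17287236 -0.12599209  0.00394949]
```

View pics/w1.png

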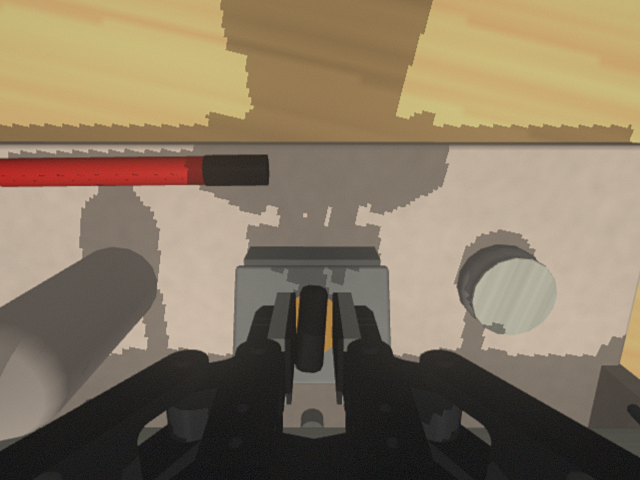

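The key head at (312,328) sits between the pads, with a little play. Next I turn it one way, slowly.

```bash
python3 -m jog '[[[0,0,0.01,0.03],[0,0,0.01,0.06],[0,0,0.01,0.09],[0,0,0.01,0.12],[0,0,0.01,0.15],[0,0,0.01,0.18],[0,0,0.01,0.21],[0,0,0.01,0.24]]]' 0.87 | tail -3
python3 -m jog '[[[0,0,0,0.03],[0,0,0,0.06],[0,0,0,0.09],[0,0,0,0.12],[0,0,0,0.15],[0,0,0,0.18],[0,0,0,0.21],[0,0,0,0.24]]]'  | tail -3
python3 -m jog '[[[0,0,0,0.03],[0,0,0,0.06],[0,0,0,0.09],[0,0,0,0.12],[0,0,0,0.15],[0,0,0,0.15]]]'  | tail -3
python3 -c "
from h import *
from plant import *
s=observe();need(s,[-.229,.001,.096]);print(s['moment'])
c=capture('wrist');cv2.imwrite('pics/w2.png',c['frame'][:,:,::-1])
c=capture('scene');np.savez('scene1.npz',**c)
P=pts(c);P0=pts(dict(np.load('scene.npz')))
def f(P):
    C=np.dstack([(P[...,:2]-O)@R0,P[...,2]]);m=(abs(C[...,1]-.09)<.012)&(C[...,0]<-.05)&(C[...,2]>.08)&(C[...,2]<.25)
    r=np.hypot(C[...,0],C[...,2]-.06);m&=(r>.160)&(r<.2);a=np.degrees(np.arctan2(C[...,2]-.06,-C[...,0]))[m];print(len(a),np.percentile(a,[10,50,90]) if len(a) else '')
f(P0);f(P)"
```

```text
ft_force: [-0.2, -1.0, 3.7]
width: 0.134
grip_force: 24.7
ft_force: [2.5, -3.3, 0.3]
width: 0.133
grip_force: 60.9
ft_force: [-3.3, 1.9, 11.6]
width: 0.135
grip_force: 80.5
t 5.3 cab [-0.2276  0.0019  0.0968] w [0.499 0.015 0.097] F [-3.3  1.9 11.6] width 0.135 grip 80.4694102727808 q [-0.61  0.25  0.59  1.91 -0.17  1.02  0.85]
need [ 0.    -0.008  0.004] spin -0.63
[1.26127441 0.02430363 0.54976931]
100 [11.30867737 16.06249669 17.76661884]
103 [17.3443934  22.26382926 24.2051078 ]
```

View pics/w2.png

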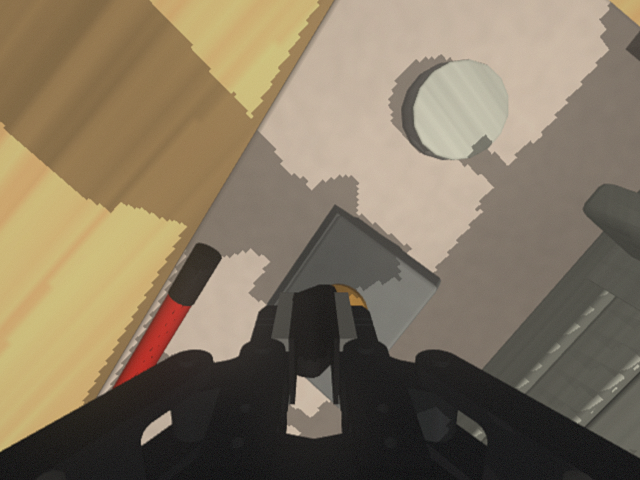

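The picture shows the key turned along with the pads at (318,330). The tab angle has gone up 6.2° (0.11 rad), so the lock has let go. Next: back off, go to the left tab.

```bash
python3 -m jog '[[[0,0,0,0],[0,0,0,0],[0,0,0,0],[0,0,-0.2,0],[0,0,-0.4,0],[0,0,-0.55,0],[0,0,-0.55,0]]]' 0.5 | tail -3
python3 -m jog '[[[0,0,0,-0.09],[0,0,0,-0.18],[0,0,0,-0.27],[0,0,0,-0.36],[0,0,0,-0.45],[0,0,0,-0.54],[0,0,0,-0.63],[0,0,0,-0.63]]]' | tail -3
python3 -c "
from h import *
from plant import *
s=observe();need(s,[-.174,.09,.106])"
```

```text
ft_force: [0.8, 0.4, 0.0]
width: 0.497
grip_force: 0.0
ft_force: [-0.5, -0.5, -0.8]
width: 0.498
grip_force: 0.0
t 6.9 cab [-0.2295  0.0008  0.2043] w [0.497 0.014 0.204] F [-0.5 -0.5 -0.8] width 0.498 grip 0.0 q [-0.58  0.13  0.53  1.77 -0.07  1.26  1.76]
need [-0.279  0.446  0.491] spin 0.001
```

```bash
python3 -m jog '[[[-0.1,0.2,0,0],[-0.28,0.4,0,0],[-0.28,0.446,0.1,0],[-0.28,0.446,0.3,0],[-0.28,0.446,0.49,0],[-0.28,0.446,0.49,0],[-0.28,0.446,0.49,0]]]' 0.55 | tail -3
python3 -m jog '[[[0,0,0,0],[0,0,0,0],[0,0,0,0],[0,0,0,0],[0,0,0,0],[0,0,0,0]]]' 1 30
python3 -c "
from h import *
from plant import *
s=observe();need(s,[-.174,.09,.106])
for a in (19,26,33,40,47,54,61,66): 
  b=np.radians(a);print(a,np.array([(.174-.183*np.cos(b))/-.2,-(.06+.183*np.sin(b)-.0135-.106)/.2]).round(3))"
```

```text
ft_force: [0.9, -0.1, 0.6]
width: 0.451
grip_force: 0.0
clock: 8.2
position: [0.5352, 0.1125, 0.1089]
tcp_rot: [[-0.978, -0.206, 0.003], [-0.206, 0.978, 0.001], [-0.003, 0.0, -1.0]]
ft_force: [-0.3, -0.6, 5.8]
width: 0.133
grip_force: 33.3
t 8.2 cab [-0.1717  0.0896  0.1089] w [0.535 0.113 0.109] F [-0.3 -0.6  5.8] width 0.133 grip 33.258819580078125 q [-0.64  0.33  0.46  1.77 -0.16  1.08  1.65]
need [0.011 0.002 0.015] spin -0.001
19 [-0.005 -0.   ]
26 [-0.048 -0.104]
33 [-0.103 -0.201]
40 [-0.169 -0.291]
47 [-0.246 -0.372]
54 [-0.332 -0.443]
61 [-0.426 -0.503]
66 [-0.498 -0.538]
```

```bash
python3 -m jog '[[[-0.02,0,-0.05,0],[-0.043,0,-0.104,0],[-0.07,0,-0.153,0],[-0.1,0,-0.2,0],[-0.13,0,-0.247,0],[-0.165,0,-0.29,0],[-0.165,0,-0.29,0]]]' 1 40
python3 -c "
from h import *
from plant import *
s=observe();need(s,[-.14,.09,.164])
c=capture('scene');P=pts(c);C=np.dstack([(P[...,:2]-O)@R0,P[...,2]]);cv2.imwrite('pics/s2.png',c['frame'][150:390,130:450,::-1].repeat(2,0).repeat(2,1))
"
```

```text
clock: 8.9
position: [0.5673, 0.1192, 0.1666]
tcp_rot: [[-0.978, -0.207, 0.001], [-0.207, 0.978, -0.0], [-0.001, -0.0, -1.0]]
ft_force: [1.3, -3.0, -3.6]
width: 0.129
grip_force: 39.8
t 8.9 cab [-0.139   0.0896  0.1666] w [0.567 0.119 0.167] F [ 1.3 -3.  -3.6] width 0.129 grip 39.79094445705414 q [-0.63  0.34  0.47  1.61 -0.16  1.22  1.65]
need [0.005 0.002 0.013] spin -0.0
```

View pics/s2.png

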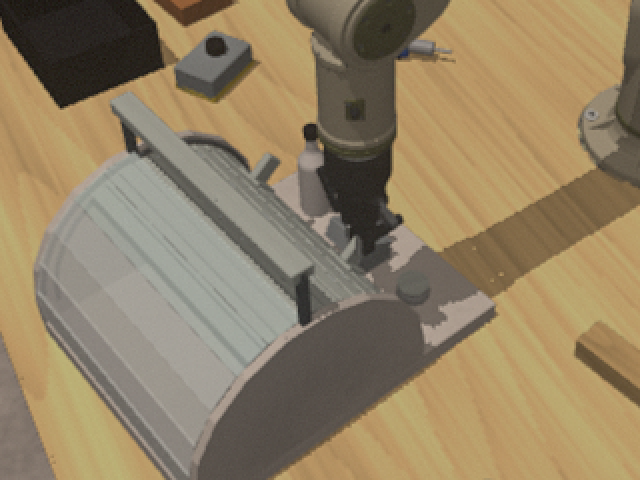

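Both tabs are raised: left at (350,248) in the pads, right at (262,170). Continuing along the arc.

```bash
python3 -m jog '[[[-0.037,0,-0.042,0],[-0.077,0,-0.081,0],[-0.12,0,-0.118,0],[-0.163,0,-0.152,0],[-0.21,0,-0.183,0],[-0.257,0,-0.212,0],[-0.285,0,-0.228,0],[-0.285,0,-0.228,0]]]' 1 40
python3 -c "
from h import *
from plant import *
s=observe();need(s,[-.083,.09,.209])
c=capture('scene');P=pts(c);C=np.dstack([(P[...,:2]-O)@R0,P[...,2]])
r=np.hypot(C[...,0],C[...,2]-.06);m=(abs(C[...,1]+.09)<.012)&(r>.16)&(r<.2)&(C[...,2]>.08)&(C[...,2]<.27)&(C[...,0]<.0)
a=np.degrees(np.arctan2(C[...,2]-.06,-C[...,0]))[m];print('right tab',len(a),np.percentile(a,[10,50,90]))
"
```

```text
clock: 9.75
position: [0.6223, 0.1308, 0.2107]
tcp_rot: [[-0.978, -0.206, -0.0], [-0.206, 0.978, -0.001], [0.0, -0.001, -1.0]]
ft_force: [0.9, -3.9, -4.0]
width: 0.136
grip_force: 40.0
t 9.75 cab [-0.0828  0.0895  0.2107] w [0.622 0.131 0.211] F [ 0.9 -3.9 -4. ] width 0.136 grip 39.97919261455536 q [-0.59  0.44  0.47  1.39 -0.2   1.36  1.66]
need [0.001 0.003 0.009] spin -0.0
right tab 133 [58.90170547 62.97490904 65.63363227]
```

```bash
python3 -m jog '[[[-0.03,0,-0.014,0],[-0.058,0,-0.027,0],[-0.058,0,-0.027,0],[-0.058,0,-0.027,0]]]' 1 40
python3 -m jog '[[[-0.058,0,-0.027,0],[-0.058,0,-0.027,0],[-0.058,0,-0.027,0]]]' 1 40 | tail -3
cat > m.py <<'E'
from h import *
from plant import *
s=observe();need(s,[-.083,.09,.209])
c=capture('scene');P=pts(c);C=np.dstack([(P[...,:2]-O)@R0,P[...,2]])
r=np.hypot(C[...,0],C[...,2]-.06);m=(abs(C[...,1]+.09)<.012)&(r>.16)&(r<.2)&(C[...,2]>.08)&(C[...,2]<.27)&(C[...,0]<.0)
a=np.degrees(np.arctan2(C[...,2]-.06,-C[...,0]))[m];print('right tab',len(a),np.percentile(a,[10,50,90]))
E
python3 m.py
```

```text
clock: 10.2
position: [0.6339, 0.1333, 0.2164]
tcp_rot: [[-0.978, -0.207, 0.001], [-0.207, 0.978, -0.0], [-0.001, -0.001, -1.0]]
ft_force: [2.4, -5.2, -4.8]
width: 0.126
grip_force: 39.9
ft_force: [3.0, -4.8, -7.3]
width: 0.13
grip_force: 40.7
t 10.5 cab [-0.0595  0.0895  0.2212] w [0.645 0.136 0.221] F [ 3.  -4.8 -7.3] width 0.13 grip 40.67781865596771 q [-0.56  0.49  0.47  1.3  -0.22  1.41  1.67]
need [0.118 0.003 0.061] spin -0.0
right tab 98 [65.97356372 69.11994564 72.63347241]
```

```bash
python3 -m jog '[[[0,0,0,0],[0,0,0,0],[0,0,0,0],[0.1,0,0,0],[0.25,0,0,0],[0.25,0,0,0]]]' 0.6 | tail -3
python3 m.py
python3 -m jog '[[[0,0,0,0],[0,0,0,0],[0,0,0,0],[0,0,0,0]]]' 1 20 | tail -3; python3 m.py
```

```text
ft_force: [-0.2, -0.0, 0.3]
width: 0.396
grip_force: 0.0
t 11.15 cab [-0.1123  0.0901  0.2221] w [0.593 0.125 0.222] F [-0.2 -0.   0.3] width 0.396 grip 0.0 q [-0.61  0.37  0.48  1.46 -0.17  1.36  1.65]
need [-0.146 -0.001  0.065] spin -0.0
right tab 46 [ 6.88134875 72.73559064 75.64613771]
ft_force: [-0.6, 0.2, -0.2]
width: 0.003
grip_force: 0.0
t 11.6 cab [-0.1093  0.09    0.2215] w [0.596 0.126 0.222] F [-0.6  0.2 -0.2] width 0.003 grip 0.0 q [-0.61  0.37  0.48  1.45 -0.17  1.36  1.65]
need [-0.132  0.     0.063] spin -0.0
right tab 47 [ 7.17890426 15.27478251 75.71763608]
```

It stayed up on its own. A gentle push from the front will make sure it is at the stop.

```bash
python3 -m jog '[[[-0.04,0,0,0],[-0.08,0,0,0],[-0.11,0,0,0],[-0.14,0,0,0],[-0.16,0,0,0],[-0.18,0,0,0],[-0.2,0,0,0],[-0.2,0,0,0]]]' 1 20; python3 -c "
from h import *
from plant import *
c=capture('top');np.savez('top2.npz',**c);cv2.imwrite('pics/t2.png',cv2.resize(c['frame'][105:295,235:405,::-1],None,fx=3,fy=3))
c=capture('wrist');cv2.imwrite('pics/w3.png',c['frame'][:,:,::-1])"
```

```text
clock: 12.45
position: [0.6353, 0.134, 0.2215]
tcp_rot: [[-0.978, -0.207, -0.0], [-0.207, 0.978, -0.0], [0.0, -0.0, -1.0]]
ft_force: [-0.1, 1.2, 0.0]
width: -0.001
grip_force: 0.0
```

View pics/w3.png

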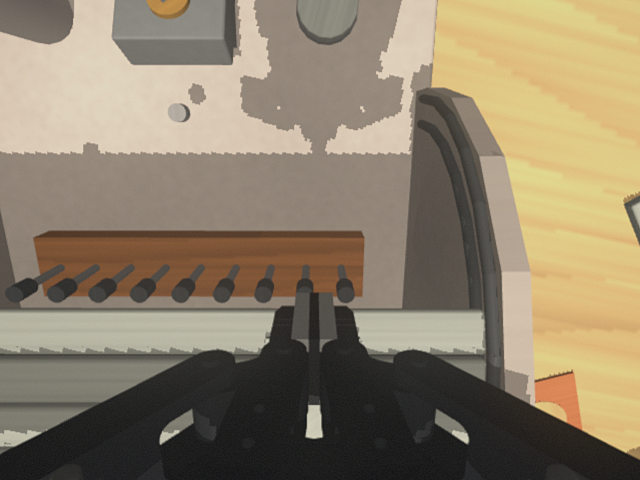

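The closed fingers at (315,330) reached the spot and felt no force. The tab is therefore already beyond about 1.05 rad, and the shutter stands open. Next: withdraw and check.

```bash
python3 -m jog '[[[0.15,0,0,0],[0.35,0,0,0],[0.55,0,-0.1,0],[0.7,0,-0.3,0],[0.7,0,-0.4,0],[0.7,0,-0.4,0],[0.7,0,-0.4,0]]]' | tail -3; python3 -m jog '[[[0,0.25,0,0],[0,0.5,0,0],[0,0.75,0,0],[0,1,0,0],[0,1,0,0],[0,1,0,0]]]' | tail -3; python3 -c "
from h import *
from plant import *
s=observe();need(s,[-.2,.2,.3])
c=capture('top');im=c['frame'];cv2.imwrite('pics/t3.png',cv2.resize(im[90:390,220:520,::-1],None,fx=2,fy=2))
P=pts(capture('scene'));C=np.dstack([(P[...,:2]-O)@R0,P[...,2]])
r=np.hypot(C[...,0],C[...,2]-.06)
for y in(.09,-.09):
  m=(abs(C[...,1]-y)<.012)&(r>.162)&(r<.2)&(C[...,2]>.18)&(C[...,0]<0)
  a=np.degrees(np.arctan2(C[...,2]-.06,-C[...,0]))[m];print(y,len(a),np.percentile(a,[5,50,95]))
"
```

```text
ft_force: [1.4, -0.4, -0.6]
width: 0.0
grip_force: 0.0
ft_force: [0.5, -0.6, 0.5]
width: 0.001
grip_force: 0.0
t 13.85 cab [-0.2104  0.2912  0.2995] w [0.456 0.302 0.299] F [ 0.5 -0.6  0.5] width 0.001 grip 0.0 q [-0.92  0.19  0.34  1.48 -0.06  1.49  1.19]
need [-0.051 -0.456 -0.002] spin 0.002
0.09 26 [73.19309856 74.89612104 76.49923365]
-0.09 24 [72.73985935 74.24168345 76.3654714 ]
```

View pics/t3.png

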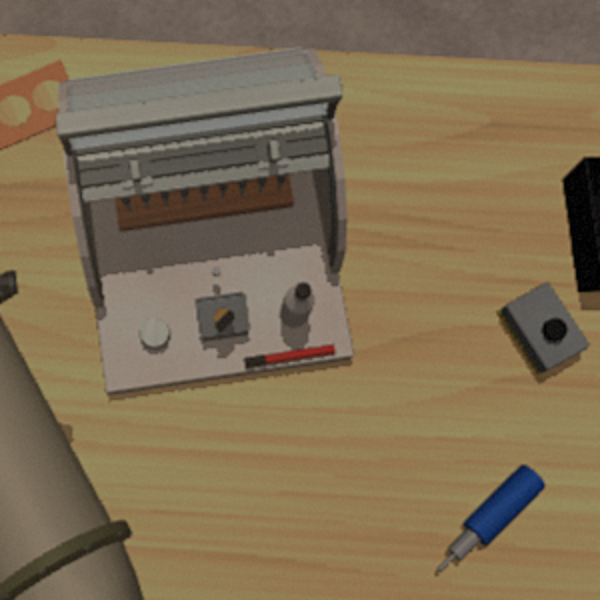

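The shutter is open, with its tabs at about 75° (about 1.08 rad). The bottle, tin and marker haven't moved, and the arm is clear.

```bash
python3 -c "
from plant import *
print(close_job())"
```

```text
the job is handed in; nothing more can be done
None
```

I found the lock's release by turning the key one way, rolled the shutter up to about 1.08 rad where it stays by itself, and handed the job in at about 14 s; nothing on the bench or ledge that I could see had moved, and no verdict came back.

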